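# Find the file with the loose handle and set it aside for repair

## Robot

A 6-joint arm with a two-finger parallel gripper is mounted at the origin on the work surface; the furniture and walls round the work are solid. World frame = base frame: x ahead of the robot, y to its left, z up, the work surface at z = 0. Lengths are in m, angles in rad, forces in N, time in s.
With the tool pointing down it reaches from about 0.225 to 0.875 m from the base axis. Payload 3.4 kg.
Tool frame: the origin (TCP) lies at the very end of the fingers, on their centre line; the grasp point (between the pads) lies 19 mm behind it; z points along the fingers, y is the direction in which the jaws open and shut (so a half turn about z gives the same grasp; the last joint's range is limited). The gripper opens to 85 mm and grips with 20 to 120 N. Pads are 22 mm wide; open, the fingers measure 114 mm over their backs; the gripper's body (76 mm by 85 mm) begins 54 mm behind the grasp point. The pads swing forward as they close: fully open they stand 13 mm farther back than shut.
Start: joints at [1.058, 0.276, 1.505, -0, 1.361, -0.121], TCP at [0.22, 0.531, 0.201] pointing down, gripper open.
Joint ranges: [-2.89, 2.89], [-0.75, 2.08], [0.22, 2.7], [-1.18, 4.32], [0.11, 2.71], [-2.7, 2.7]. Speed limits (rad/s): [2.57, 2.57, 3.14, 3.14, 3.14, 3.14].

## Interface

Orientations are given as a unit quaternion [w, x, y, z].
In Python, from rig import telemetry, imaging, manip, finder gives the robot as it stands.
- The arm moves only by the tool arm_command, never from a script. Its argument "steps" is a list of rows, each a list of 3 entries, a list of its own where there are three numbers: the turn, a rotation vector about the world's x, y, z in rad, then the shift along the world's x, y, z in mm, then the closure in counts, from 0 (fully open) to 255 (shut). In form: [[[rx, ry, rz], [dx, dy, dz], grip], ...]. A call has 1 to 20 rows; each row shifts and turns the commanded pose from where the row before left it; what a row does not reach is not made up. A row lasts 1/8 s, in which the tool goes at most 62.5 mm and 10.7 degrees, less where a joint would pass 70% of its speed; a pose out of reach is approached as far as the arm can. A call is refused whole if a number of a shift passes 62.5 or a number of a turn 0.188, either way. A call with a gripper value outside its range is refused whole. The fingers move at their own pace and stop on an object; "newtons" is the grip in N (left out, the last holds). Time passes only in rows, so rows that do not move let the fingers close. It gives the time, the measured TCP pose, the force and the opening at its end, in the units of the state.
- telemetry.get_state(): the state, without advancing time (a new reading comes with each control period).
- imaging.get_image(name): name is "scene" or "top" or "wrist"; returns the picture (400x640x3 uint8, blue, green, red); there is no depth.
- imaging.camera_params(name): a dict with "intrinsics" (3x3 intrinsics, pixels), "R" (3x3) and "t" (3): a world point X has camera coordinates R X + t. Camera axes: x right, y down, z forward; pixel columns grow to the right and rows downward; lengths in m; the calibration is good to about 2 mm. The wrist camera is an equidistant fisheye: a pixel r from the principal point sees the ray r / f radians off the axis. A picture is of the moment at which its call begins: read the wrist's pose just before it. camera_params takes no time and is no camera call; for the wrist camera it gives the pose at the moment of the call.
- manip.sign_off(): hands the job in, once; it reports no verdict.
Trained networks look in the newest picture that a camera, given by its name, has taken for a name from the list of things; names that differ only in an ending like _2 or _b are one class to them, and where a whole thing is asked for, a point or a joint stands for the part that bears it (a point fixed in the world has none). Each returns a list of dicts, best first, with "score" (0 to 1); they miss things now and then, are a little off and sometimes report something else, mostly with a low value. They report only what shows in the picture. A call takes as long as a camera call. They do not tell look-alikes from the thing itself.
- finder.cut_out(camera, thing): "pixels" (400x640 bool, what is visible of it) and "extent" ([left, top, width, height] in pixels, round what is visible of it).
The state is a dict: "clock": time; "qpos": joint angles; "qd": joint speeds; "effort": joint torques, N m; "position": TCP position; "ee_rot": TCP orientation; "contact_force": force on the tool from outside, world axes, zero at the start; "moment": the same for the moment, N m; "width": finger opening in m.
Only numpy, scipy, OpenCV 4.12 (cv2) and the standard library are available. Lean on these libraries where they do the work, as an engineer would, in place of code of your own. Each camera call takes 0.05 s, during which the arm holds its last target.

## Task

One of the three files in the bench rack has a loose handle. Feel for it by gently rocking the handles sideways while the files stand in the rack, without forcing any of them; then lift out the file with the loose handle, lower it blade-down to the bottom of the empty white beaker before letting go, and leave the beaker standing. The sound files stay in the rack, and nothing else on the bench is to be disturbed.

Things in the scene. Friction and masses are not known exactly. Their poses are not given: they have to be found in the camera images.
- rack: bench rack for three files, fixed: plywood top board with three slots, plywood foot board, two pale wooden end cheeks; 82 x 266 x 116 mm (own x, y, z). Origin: centre of its underside; z up, y along the row. Slots at y = +75, 0, -75 mm, x = 0; upper face of the top board 110 mm, slot floors (blade tips rest there) 12 mm above the origin. The slots are 1.6 mm longer and wider than the blades
- handle_left (a point): where the centre (half-way up) of the handle of the file in the slot at y = +75 mm starts, 190 mm above the bench (a point of the rack: it does not follow the file). Three files that look alike stand in the slots; any may be the loose one. Handle round, wooden, upright, 100 mm long, 26 mm thick here, brass ferrule below, top 48 mm above this point. A file weighs about 0.14 kg
- handle_middle (a point): the same point over the middle slot. Handle and blade join 55 mm below it; blade 18 (rack x) x 5 x 115 mm, its tip 178 mm below this point; the file lifts straight out. The slot lets any file tip, so even a sound handle shifts 2 to 3 mm each way here; then it goes solid (about 13 N bends it 1 mm) and is damaged by more than about 30 N sideways here, or less near its end
- handle_right (a point): the same point over the slot at y = -75 mm. A loose handle rocks on its tang in any direction, 0.1 rad or 5 mm here each way on top of the blade's play in the slot, under about 1 N, then meets a stop that 30 N would damage too. It does not show until rocked. Pads clamped flat on a handle keep it from rocking along their closing line; a slack or one-sided hold lets it rock
- beaker: empty white plastic beaker for files that need repair, open at the top, standing loose on the bench; 98 mm wide at the rim, 148 mm high, inside about 70 mm wide near the bottom and 78 mm at the rim, floor 4 mm thick; 0.25 kg. Origin: centre of its underside, z up
- pliers: pliers with blue grips lying on the bench, 57 x 180 x 9 mm, origin under the middle; bystander
- pack: small full white cardboard pack with red stripes, 50 x 62 x 45 mm, origin at the centre of its underside; bystander
- nut: loose hexagon nut, 27 mm across, 13 mm high, origin at the centre of its underside; bystander
Not all that is in view belongs to the job. Leave any orange look-alike of the beaker alone.

How it is judged:
By the outcome, as a careful person would: the job done as asked, in the order asked, and still so for the second after the job is handed in, with the robot touching nothing.
It also fails if it takes over 64 s, if anything falls off the work surface, if the arm or the gripper's body presses on something with over 40 N, if the wrist force passes 120 N, or if a joint passes its speed limit or range.

## Working session

There is one attempt and no reset: what is moved stays moved. The work goes in short steps, Python scripts to look and compute and a tool call to move; the robot and the scene stay as the last step left them, time stands still between calls to the robot, and variables do not carry over. Pictures are saved under pics/ and viewed, and the job is handed in when it is done.

Besides the shell and the picture viewer there is one more tool, called after "Emit:" as name([rows], argument=value, ...), one row to a line, values as JSON. arm_command: Moves the arm, as the interface text tells. Its arguments: {"type":"object","properties":{"steps":{"type":"array"},"newtons":{"type":"number"}},"required":["steps"]}

```bash
mkdir -p pics; ls
python3 - <<'E'
from rig import telemetry, imaging, manip, finder
import cv2,numpy as np
np.set_printoptions(precision=4,suppress=True)
for n in ["scene","top","wrist"]:
    im=imaging.get_image(n); cv2.imwrite(f"pics/{n}0.png",im)
    p=imaging.camera_params(n); print(n,p["intrinsics"],p["R"],p["t"])
print(telemetry.get_state())
E
```

```text
pics
scene [[361.1108   0.     317.6166]
 [  0.     361.1108 195.9397]
 [  0.       0.       1.    ]] [[ 0.8002 -0.5997 -0.0052]
 [-0.4492 -0.5935 -0.6678]
 [ 0.3974  0.5367 -0.7443]] [-0.2363  0.2409  0.9847]
top [[367.5931   0.     322.5237]
 [  0.     367.5931 202.4184]
 [  0.       0.       1.    ]] [[-0.0146 -0.9993  0.0357]
 [-0.9856  0.0083 -0.1688]
 [ 0.1684 -0.0377 -0.985 ]] [0.0098 0.3277 1.0523]
wrist [[309.7069   0.     319.8726]
 [  0.     309.7069 193.9884]
 [  0.       0.       1.    ]] [[ 0.3817  0.9243 -0.0021]
 [ 0.8926 -0.3681  0.2602]
 [ 0.2398 -0.1012 -0.9655]] [-0.5737 -0.0339  0.3783]
{'clock': 0.15, 'qpos': array([ 1.058 ,  0.2764,  1.5058, -0.    ,  1.3607, -0.121 ]), 'qd': array([ 0.0007, -0.0013, -0.0038,  0.0011, -0.0007,  0.0008]), 'effort': array([  0.0003, -41.7146, -24.6032,  -0.0002,   0.0077,   0.    ]), 'position': array([0.2194, 0.531 , 0.2006]), 'ee_rot': array([-0.0002,  0.1946,  0.9809, -0.0007]), 'contact_force': array([-0.1172,  0.0106,  0.0806]), 'moment': array([-0.0023,  0.0286, -0.0139]), 'width': 0.08535415089125588}
```

View pics/scene0.png

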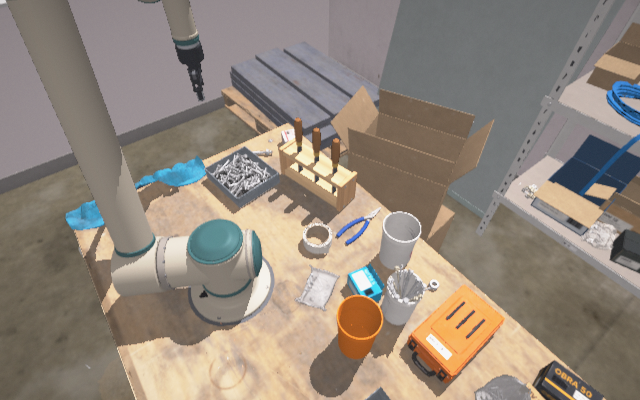

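View pics/top0.png

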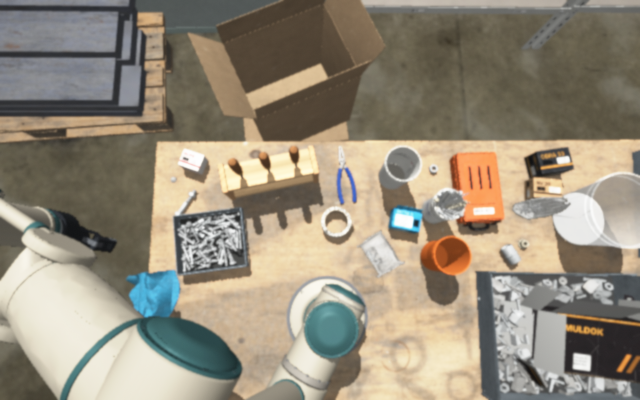

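View pics/wrist0.png

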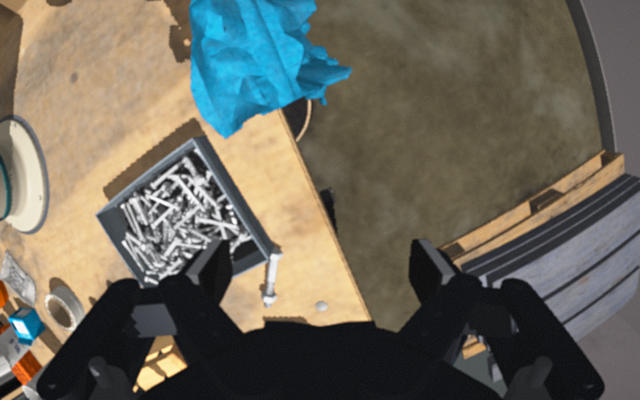

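The scene view shows the rack around (318,165), with three handles at (298,133), (317,143) and (335,150). An empty white beaker is at (400,240), a filled white container at (403,297) and the orange look-alike at (358,328). The top view shows them at (268,170), (402,165), (447,205) and (445,255). Next I'll measure positions.

```bash
cat > h.py <<'E'
from rig import telemetry, imaging, manip, finder
import cv2,numpy as np
np.set_printoptions(precision=4,suppress=True)
def proj(n,X):
    p=imaging.camera_params(n);X=np.atleast_2d(X);c=X@np.array(p["R"]).T+p["t"];K=np.array(p["intrinsics"])
    if n=="wrist":
        th=np.arctan2(np.hypot(c[:,0],c[:,1]),c[:,2]);ph=np.arctan2(c[:,1],c[:,0])
        return np.c_[K[0,2]+K[0,0]*th*np.cos(ph),K[1,2]+K[0,0]*th*np.sin(ph)]
    u=c@K.T; return u[:,:2]/u[:,2:]
def ray(n,u,v):
    p=imaging.camera_params(n);K=np.array(p["intrinsics"]);R=np.array(p["R"])
    a=np.array([(u-K[0,2])/K[0,0],(v-K[1,2])/K[1,1],1.])
    if n=="wrist":
        r=np.hypot(a[0],a[1]); a=np.array([a[0]/r*np.sin(r),a[1]/r*np.sin(r),np.cos(r)])
    return -R.T@p["t"],R.T@a
def onz(n,u,v,z):
    o,d=ray(n,u,v);return o+d*(z-o[2])/d[2]
E
python3 - <<'E'
from h import *
for n in ["scene","top"]:
    im=imaging.get_image(n)
    for t in ["rack","beaker","handle_left","pliers","pack","nut"]:
        r=finder.cut_out(n,t)
        for q in r[:4]:
            ys,xs=np.nonzero(q["pixels"]); print(n,t,round(q["score"],2),q["extent"],len(xs),xs.mean().round(1),ys.mean().round(1), onz(n,xs.mean(),ys.mean(),0.))
    if n=="top": 
        cv2.imwrite("pics/topc.png",cv2.resize(im[130:230,150:350],None,fx=4,fy=4,interpolation=cv2.INTER_CUBIC))
        cv2.imwrite("pics/topd.png",cv2.resize(im[130:280,340:540],None,fx=4,fy=4,interpolation=cv2.INTER_CUBIC))
    else: cv2.imwrite("pics/scenec.png",cv2.resize(im[100:250,260:460],None,fx=4,fy=4,interpolation=cv2.INTER_CUBIC))
E
```

```text
scene rack 0.65 [280.6, 142.2, 76.5, 66.1] 2752 318.0 174.1 [0.4453 0.198  0.    ]
scene beaker 0.88 [379.8, 210.3, 41.4, 59.7] 1820 398.4 238.4 [ 0.4732 -0.1667  0.    ]
scene beaker 0.87 [336.0, 297.5, 46.2, 61.0] 2340 357.6 324.8 [ 0.2017 -0.2926  0.    ]
scene handle_left 0.76 [275.0, 141.2, 80.7, 70.6] 2671 318.0 174.3 [0.4447 0.1971 0.    ]
scene pliers 0.55 [338.9, 209.0, 43.9, 35.4] 368 358.0 224.9 [ 0.41   -0.0555  0.    ]
scene pack 0.51 [281.9, 127.7, 16.1, 16.0] 143 287.0 135.1 [ 0.479   0.4448 -0.    ]
top rack 0.64 [212.8, 146.8, 106.5, 50.4] 2901 269.6 174.2 [0.4207 0.1647 0.    ]
top beaker 0.85 [422.3, 233.3, 47.1, 42.0] 1492 446.8 255.4 [ 0.1694 -0.363   0.    ]
top beaker 0.59 [379.4, 146.4, 41.9, 45.2] 1402 399.1 167.6 [ 0.4395 -0.2333  0.    ]
top handle_left 0.76 [217.5, 147.2, 104.4, 54.7] 2864 269.6 174.4 [0.4201 0.1646 0.    ]
top pliers 0.64 [336.6, 149.1, 18.7, 50.6] 417 344.4 175.7 [ 0.4148 -0.0631  0.    ]
top pack 0.78 [177.5, 148.6, 33.7, 25.0] 536 192.3 161.5 [0.4617 0.3984 0.    ]
top nut 0.46 [428.7, 163.2, 10.2, 8.6] 41 433.0 168.2 [ 0.4372 -0.3392  0.    ]
```

View pics/topc.png

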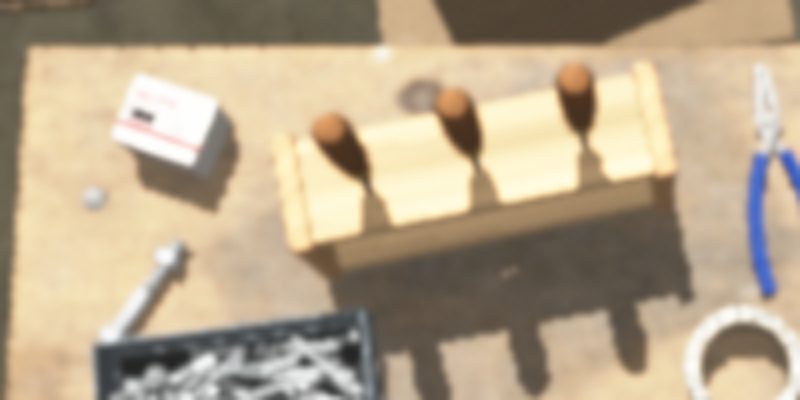

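View pics/topd.png

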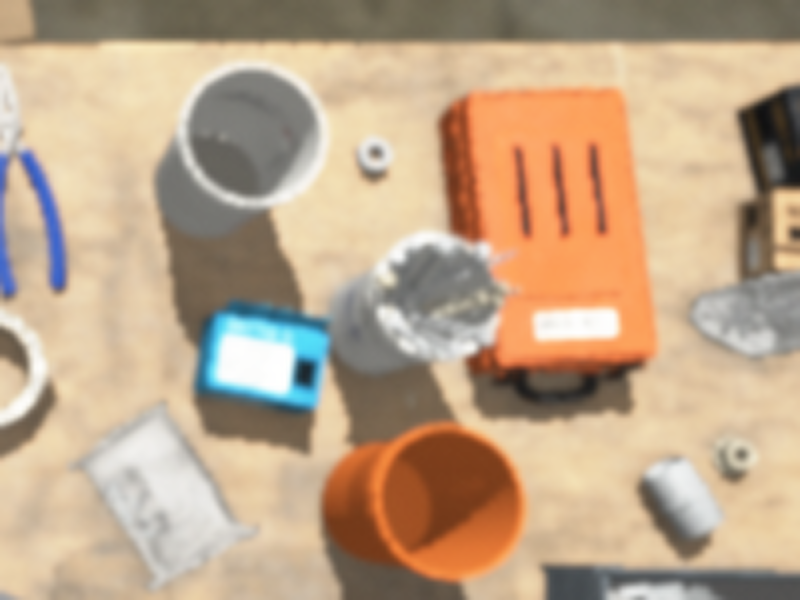

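View pics/scenec.png

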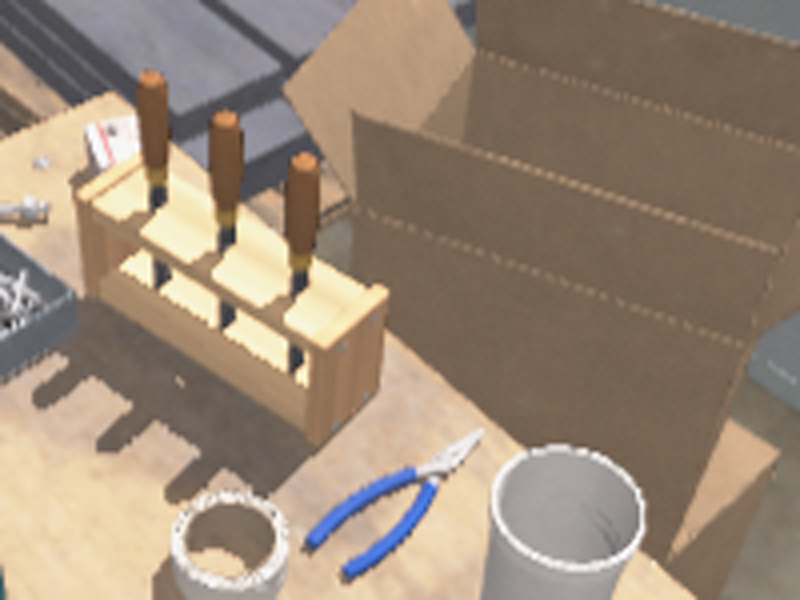

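Run:
```python
from h import *
from scipy.optimize import least_squares
T=lambda u,v:(150+u/4,130+v/4); S=lambda u,v:(260+u/4,100+v/4)
obs=[("top",T(331,124),(0,75,234)),("top",T(453,100),(0,0,234)),("top",T(576,76),(0,-75,234)),
("scene",S(152,76),(0,75,234)),("scene",S(226,118),(0,0,234)),("scene",S(303,160),(0,-75,234)),
("top",T(275,138),(41,133,116)),("top",T(293,250),(-41,133,116)),("top",T(654,62),(41,-133,116)),("top",T(676,172),(-41,-133,116)),
("scene",S(77,197),(-41,133,116)),("scene",S(388,290),(41,-133,116)),("scene",S(318,347),(-41,-133,116)),("scene",S(310,442),(-41,-133,0))]
def W(p,q):
    c,s=np.cos(p[2]),np.sin(p[2]);q=np.array(q)/1000;return np.array([p[0]+c*q[0]-s*q[1],p[1]+s*q[0]+c*q[1],q[2]])
f=lambda p:np.concatenate([(proj(n,W(p,q))[0]-o) for n,o,q in obs])
r=least_squares(f,[.45,.16,.1],loss="soft_l1");p=r.x;print(p);print(f(p).reshape(-1,2))
for y in (75,0,-75):print(W(p,(0,y,190)))
# beaker
C=lambda u,v:(340+u/4,130+v/4)
for (u,v),z in [(C(254,136),.148)]:print(onz("top",u,v,z))
im=imaging.get_image("scene");r=finder.cut_out("scene","beaker")
print(onz("scene",*S(567,507),.148))
```

```text
[0.4087 0.1556 0.1952]
[[-0.7142  0.2835]
 [-0.2242  0.3149]
 [-0.3478  0.4163]
 [-0.1151  1.2769]
 [-0.1828  1.0561]
 [ 0.2145  1.5128]
 [-1.5287 -1.306 ]
 [-1.0458 -0.2917]
 [-0.3625 -0.7621]
 [ 0.2657 -0.0213]
 [-1.1336 -0.7588]
 [ 0.863   0.7492]
 [ 1.2894  1.1002]
 [ 1.7415  2.2694]]
[0.3942 0.2291 0.19  ]
[0.4087 0.1556 0.19  ]
[0.4233 0.082  0.19  ]
[ 0.4096 -0.2076  0.148 ]
[ 0.4121 -0.2059  0.148 ]
```

Beaker look-alikes in the top view: the empty white beaker at (402,165), which I choose; the filled white container at (447,205), rejected; and the orange one at (445,255), rejected. The close crop confirms that the chosen one is white and empty. I'll go above the left handle, with the jaws along the rack's x.

Emit:
arm_command([
  [[0,0,0],[0,0,60],0],
  [[0,0,0],[0,0,60],100],
  [[0,0,-0.1],[18,-31,0],100],
  [[0,0,-0.1],[18,-31,0],100],
  [[0,0,-0.1],[18,-31,0],100],
  [[0,0,-0.1],[18,-31,0],100],
  [[0,0,-0.1],[18,-31,0],100],
  [[0,0,-0.1],[18,-31,0],100],
  [[0,0,-0.1],[17,-29,0],100],
  [[0,0,-0.1],[17,-29,0],100],
  [[0,0,-0.1],[17,-29,0],100],
  [[0,0,-0.085],[15,-29,0],100],
  [[0,0,0],[0,0,0],100],
  [[0,0,0],[0,0,0],100],
], newtons=20)

```text
clock: 2.7
position: [0.3933, 0.2298, 0.3214]
ee_rot: [-0.0, 0.635, 0.772, 0.0]
contact_force: [-0.5, -0.1, 0.0]
width: 0.0517
```

Run:
```python
from h import *
s=telemetry.get_state();print(s)
im=imaging.get_image("wrist");cv2.imwrite("pics/w1.png",im)
for P in [(.3942,.2291,.238),(.4087,.1556,.238),(.4233,.082,.238)]:print(proj("wrist",P))
```

```text
{'clock': 2.7, 'qpos': array([0.3752, 0.044 , 1.5022, 0.0008, 1.5953, 0.1808]), 'qd': array([ 0.0189,  0.0007, -0.0008, -0.002 ,  0.0002,  0.0008]), 'effort': array([ -0.5543, -28.726 , -26.0406,  -0.0524,  -0.0083,   0.0002]), 'position': array([0.3933, 0.2298, 0.3214]), 'ee_rot': array([-0.0003,  0.6351,  0.7724,  0.0002]), 'contact_force': array([-0.4818, -0.1201,  0.0271]), 'moment': array([ 0.0378, -0.0266, -0.0272]), 'width': 0.05174396952074562}
[[321.0924 191.2695]]
[[320.948  268.9127]]
[[320.873  329.9875]]
```

View pics/w1.png

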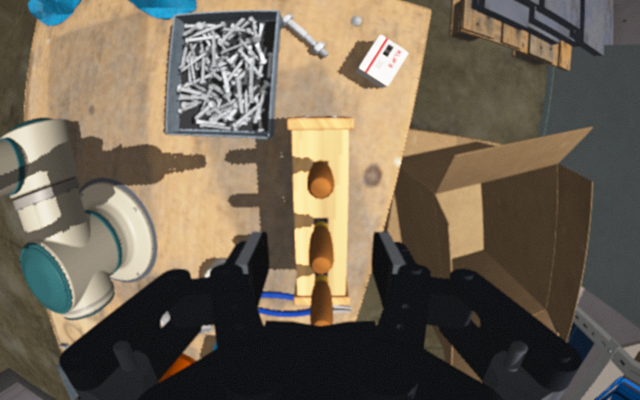

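Run:
```python
from h import *
im=cv2.imread("pics/w1.png");cv2.imwrite("pics/w1c.png",cv2.resize(im[100:340,240:400],None,fx=2.5,fy=2.5,interpolation=cv2.INTER_CUBIC))
print(proj("wrist",[(.3933,.2298,.3214),(.3942,.2291,.135),(.4087,.1556,.135)]))
def W(q):
    p=[0.4087,0.1556,0.1952];c,s=np.cos(p[2]),np.sin(p[2]);q=np.array(q)/1000;return np.array([p[0]+c*q[0]-s*q[1],p[1]+s*q[0]+c*q[1],q[2]])
print(proj("wrist",[W((x,y,116)) for x,y in [(41,133),(-41,133),(41,-133),(-41,-133)]]))
```

```text
[[320.224  225.2531]
 [320.8458 169.2053]
 [320.7656 228.7336]]
[[354.613  119.6398]
 [286.9982 119.6023]
 [348.366  306.7089]
 [292.8929 306.7063]]
```

View pics/w1c.png

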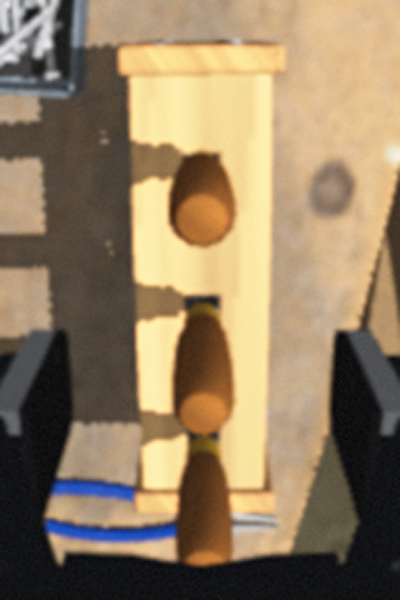

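The wrist view shows the left handle cap centred at (321,187) between the open fingers, within about 2 mm of the prediction. Now I'll descend around it.

Emit:
arm_command([
  [[0,0,0],[1,0,-40],100],
  [[0,0,0],[0,0,-40],100],
  [[0,0,0],[0,0,-35],100],
  [[0,0,0],[0,0,-30],100],
  [[0,0,0],[0,0,0],100],
  [[0,0,0],[0,0,0],100],
])

```text
clock: 3.5
position: [0.3952, 0.2303, 0.1775]
ee_rot: [0.0, 0.635, 0.773, 0.001]
contact_force: [-0.1, 0.9, 0.2]
width: 0.0515
```

Run:
```python
from h import *
s=telemetry.get_state();print(s['position'],s['contact_force'],s['moment'])
im=imaging.get_image("wrist");cv2.imwrite("pics/w2.png",im)
```

```text
[0.3952 0.2303 0.1775] [-0.105   0.9032  0.169 ] [0.0373 0.0185 0.003 ]
```

View pics/w2.png

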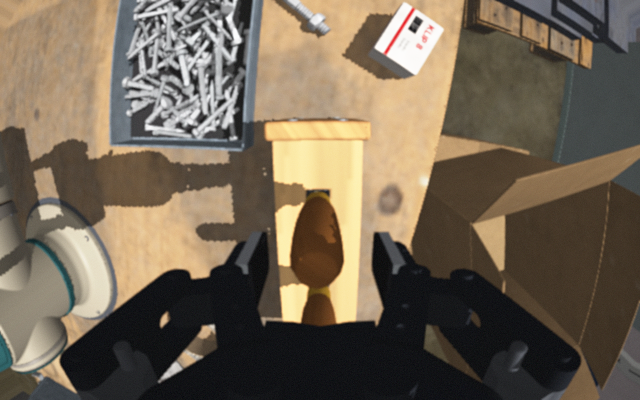

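The handle stands between the fingers at (317,250). I'll ease toward +x of the rack until contact.

Emit:
arm_command([
  [[0,0,0],[5,1,0],100],
  [[0,0,0],[4,0.8,0],100],
  [[0,0,0],[0,0,0],100],
  [[0,0,0],[0,0,0],100],
])

```text
clock: 4.05
position: [0.4036, 0.2312, 0.1763]
ee_rot: [-0.0, 0.635, 0.772, -0.0]
contact_force: [0.8, 0.7, 0.2]
width: 0.052
```

Emit:
arm_command([
  [[0,0,0],[2,0.4,0],100],
  [[0,0,0],[0,0,0],100],
])

```text
clock: 4.3
position: [0.4057, 0.2317, 0.1763]
ee_rot: [0.0, 0.635, 0.772, 0.0]
contact_force: [0.3, -0.2, -0.3]
width: 0.0523
```

Emit:
arm_command([
  [[0,0,0],[1,0.2,0],100],
  [[0,0,0],[0,0,0],100],
])

```text
clock: 4.55
position: [0.4066, 0.2319, 0.1763]
ee_rot: [0.0, 0.635, 0.772, 0.0]
contact_force: [-0.1, 0.1, 0.3]
width: 0.052
```

Emit:
arm_command([
  [[0,0,0],[1,0.2,0],100],
  [[0,0,0],[0,0,0],100],
])

```text
clock: 4.8
position: [0.4076, 0.2321, 0.1763]
ee_rot: [0.0, 0.635, 0.772, 0.0]
contact_force: [-0.3, -0.3, 0.2]
width: 0.0518
```

Emit:
arm_command([
  [[0,0,0],[1,0.2,0],100],
  [[0,0,0],[0,0,0],100],
])

```text
clock: 5.05
position: [0.4086, 0.2323, 0.1763]
ee_rot: [0.0, 0.635, 0.772, 0.0]
contact_force: [0.3, 0.0, -0.2]
width: 0.0521
```

Emit:
arm_command([
  [[0,0,0],[1,0.2,0],100],
  [[0,0,0],[0,0,0],100],
])

```text
clock: 5.3
position: [0.4097, 0.2325, 0.1763]
ee_rot: [0.0, 0.635, 0.772, 0.0]
contact_force: [0.3, 0.3, 0.4]
width: 0.0517
```

Emit:
arm_command([
  [[0,0,0],[0.7,0.1,0],100],
  [[0,0,0],[0,0,0],100],
])

```text
clock: 5.55
position: [0.4103, 0.2326, 0.1763]
ee_rot: [0.0, 0.635, 0.772, 0.0]
contact_force: [0.3, -0.6, -0.1]
width: 0.052
```

Emit:
arm_command([
  [[0,0,0],[0.7,0.1,0],100],
  [[0,0,0],[0,0,0],100],
])

```text
clock: 5.8
position: [0.4111, 0.2327, 0.1763]
ee_rot: [0.0, 0.635, 0.772, 0.0]
contact_force: [-0.7, 0.4, -0.3]
width: 0.0522
```

Emit:
arm_command([
  [[0,0,0],[0.7,0.1,0],100],
  [[0,0,0],[0,0,0],100],
])

```text
clock: 6.05
position: [0.4118, 0.2328, 0.1763]
ee_rot: [0.0, 0.635, 0.772, 0.0]
contact_force: [-0.2, 0.6, 0.5]
width: 0.0517
```

Run:
```python
from h import *
im=imaging.get_image("wrist");cv2.imwrite("pics/w3.png",np.hstack([cv2.resize(q[110:330,220:420],None,fx=2,fy=2) for q in (cv2.imread("pics/w2.png"),im)]))
```

```text
(no output)
```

View pics/w3.png

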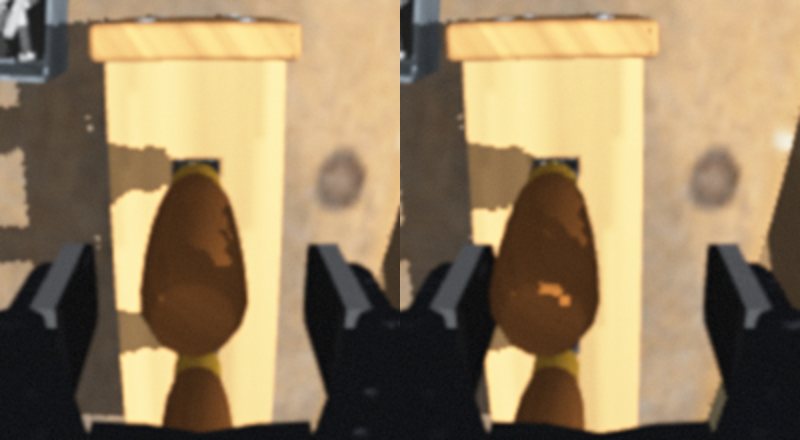

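The right crop shows the left finger pad about to touch, or just touching, the handle at crop (490,290). There is no force yet, so I'll go on in small steps.

Emit:
arm_command([
  [[0,0,0],[0.7,0.1,0],100],
  [[0,0,0],[0,0,0],100],
])

```text
clock: 6.35
position: [0.4124, 0.2329, 0.1763]
ee_rot: [0.0, 0.635, 0.772, 0.0]
contact_force: [-0.5, -0.1, 0.3]
width: 0.052
```

Emit:
arm_command([
  [[0,0,0],[0.7,0.1,0],100],
  [[0,0,0],[0,0,0],100],
])

```text
clock: 6.6
position: [0.4132, 0.233, 0.1763]
ee_rot: [0.0, 0.635, 0.772, 0.0]
contact_force: [0.3, -0.9, 0.7]
width: 0.0518
```

Emit:
arm_command([
  [[0,0,0],[0.7,0.1,0],100],
  [[0,0,0],[0,0,0],100],
])

```text
clock: 6.85
position: [0.4139, 0.2331, 0.1763]
ee_rot: [0.0, 0.635, 0.772, 0.0]
contact_force: [0.6, 0.9, 0.1]
width: 0.0519
```

Run:
```python
from h import *
im=imaging.get_image("wrist");cv2.imwrite("pics/w4i.png",im);cv2.imwrite("pics/w4.png",cv2.resize(im[110:330,220:420],None,fx=2.5,fy=2.5))
print(telemetry.get_state()['contact_force'])
```

```text
[-0.0939  0.9126 -0.2472]
```

View pics/w4.png

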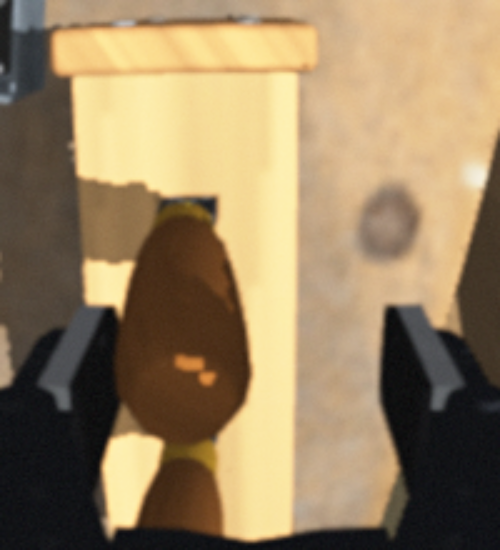

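Run:
```python
from h import *
def W(q):
    p=[0.4087,0.1556,0.1952];c,s=np.cos(p[2]),np.sin(p[2]);q=np.array(q)/1000;return np.array([p[0]+c*q[0]-s*q[1],p[1]+s*q[0]+c*q[1],q[2]])
for y in (75,0):
  for x in (0,5):
    print(y,x,[( (proj("wrist",W((x,y,z)))[0]-[220,110])*2.5).round(0) for z in (110,140,200,236)])
print([( (proj("wrist",W((x,y,116)))[0]-[220,110])*2.5).round(0) for x,y in [(41,133),(-41,133)]])
```

```text
75 0 [array([188., 213.]), array([180., 241.]), array([155., 327.]), array([131., 412.])]
75 5 [array([203., 213.]), array([197., 241.]), array([178., 327.]), array([160., 413.])]
0 0 [array([194., 417.]), array([188., 464.]), array([172., 591.]), array([159., 697.])]
0 5 [array([208., 417.]), array([203., 464.]), array([191., 591.]), array([181., 697.])]
[array([320.,  31.]), array([50., 35.])]
```

Projecting an upright handle into this picture puts the cap at crop u≈131. It is seen at about 183, so it has been pushed about 7 mm at pad height (about 9 mm at the top) with under 1 N. That says loose. For comparison I'll rock the middle handle next.

Emit:
arm_command([
  [[0,0,0],[-7,-1,0],100],
  [[0,0,0],[-12,-2,0],100],
  [[0,0,0],[0,0,0],100],
  [[0,0,0],[0,0,45],100],
  [[0,0,0],[0,0,45],100],
  [[0,0,0],[5,-25,0],100],
  [[0,0,0],[5,-25,0],100],
  [[0,0,0],[4.5,-23.6,0],100],
  [[0,0,0],[0,0,0],100],
  [[0,0,0],[0,0,-45],100],
  [[0,0,0],[0,0,-45],100],
  [[0,0,0],[9,1.8,0],100],
  [[0,0,0],[0,0,0],100],
  [[0,0,0],[0,0,0],100],
])

```text
clock: 8.65
position: [0.4201, 0.1589, 0.1783]
ee_rot: [0.001, 0.635, 0.772, 0.002]
contact_force: [0.2, 0.7, -0.1]
width: 0.052
```

Emit:
arm_command([
  [[0,0,0],[1.5,0.3,0],100],
  [[0,0,0],[0,0,0],100],
])

```text
clock: 8.9
position: [0.4203, 0.1587, 0.1771]
ee_rot: [0.0, 0.635, 0.772, 0.001]
contact_force: [1.2, 0.4, -0.7]
width: 0.052
```

Emit:
arm_command([
  [[0,0,0],[1,0.2,0],100],
  [[0,0,0],[0,0,0],100],
])

```text
clock: 9.15
position: [0.4208, 0.1587, 0.1764]
ee_rot: [0.0, 0.635, 0.772, 0.0]
contact_force: [0.1, -0.4, -0.2]
width: 0.0524
```

Emit:
arm_command([
  [[0,0,0],[1,0.2,0],100],
  [[0,0,0],[0,0,0],100],
])

```text
clock: 9.4
position: [0.4218, 0.159, 0.1763]
ee_rot: [-0.0, 0.635, 0.772, -0.0]
contact_force: [0.4, -0.8, 0.4]
width: 0.0522
```

Emit:
arm_command([
  [[0,0,0],[0.7,0.1,0],100],
  [[0,0,0],[0,0,0],100],
])

```text
clock: 9.65
position: [0.4225, 0.159, 0.1763]
ee_rot: [0.0, 0.635, 0.772, 0.0]
contact_force: [0.2, -0.3, 0.1]
width: 0.0515
```

Emit:
arm_command([
  [[0,0,0],[0.7,0.1,0],100],
  [[0,0,0],[0,0,0],100],
])

```text
clock: 9.9
position: [0.4232, 0.1592, 0.1763]
ee_rot: [0.0, 0.635, 0.772, 0.0]
contact_force: [0.1, 0.6, 0.7]
width: 0.0519
```

Emit:
arm_command([
  [[0,0,0],[0.7,0.1,0],100],
  [[0,0,0],[0,0,0],100],
])

```text
clock: 10.15
position: [0.4236, 0.1592, 0.1763]
ee_rot: [-0.0, 0.635, 0.772, -0.0]
contact_force: [-0.8, -0.8, 1.0]
width: 0.0518
```

Emit:
arm_command([
  [[0,0,0],[0.5,0.1,0],100],
  [[0,0,0],[0,0,0],100],
])

```text
clock: 10.4
position: [0.4243, 0.1593, 0.1763]
ee_rot: [0.0, 0.635, 0.772, -0.0]
contact_force: [-0.4, -0.8, 1.1]
width: 0.0517
```

Emit:
arm_command([
  [[0,0,0],[0.5,0.1,0],100],
  [[0,0,0],[0,0,0],100],
])

```text
clock: 10.65
position: [0.4248, 0.1594, 0.1763]
ee_rot: [-0.0, 0.635, 0.772, -0.0]
contact_force: [-1.9, 0.1, 0.8]
width: 0.0516
```

Emit:
arm_command([
  [[0,0,0],[0.5,0.1,0],100],
  [[0,0,0],[0,0,0],100],
])

```text
clock: 10.9
position: [0.4251, 0.1595, 0.1763]
ee_rot: [-0.0, 0.635, 0.772, -0.0]
contact_force: [-1.7, -0.1, 1.9]
width: 0.0518
```

Run:
```python
from h import *
def W(q):
    p=[0.4087,0.1556,0.1952];c,s=np.cos(p[2]),np.sin(p[2]);q=np.array(q)/1000;return np.array([p[0]+c*q[0]-s*q[1],p[1]+s*q[0]+c*q[1],q[2]])
im=imaging.get_image("wrist")
cv2.imwrite("pics/w5.png",cv2.resize(im[110:330,220:420],None,fx=2.5,fy=2.5))
s=telemetry.get_state();print(s['contact_force'],s['moment'])
for y in (75,0):
  for x in (0,5):
    print(y,x,[( (proj("wrist",W((x,y,z)))[0]-[220,110])*2.5).round(0) for z in (110,140,200,236)])
```

```text
[-2.2158 -0.7174  1.3921] [-0.0602  0.4431 -0.0107]
75 0 [array([195., -23.]), array([187., -27.]), array([161., -39.]), array([133., -53.])]
75 5 [array([211., -23.]), array([206., -27.]), array([187., -40.]), array([167., -54.])]
0 0 [array([198., 215.]), array([191., 243.]), array([170., 329.]), array([150., 416.])]
0 5 [array([214., 215.]), array([209., 243.]), array([194., 330.]), array([179., 416.])]
```

View pics/w5.png

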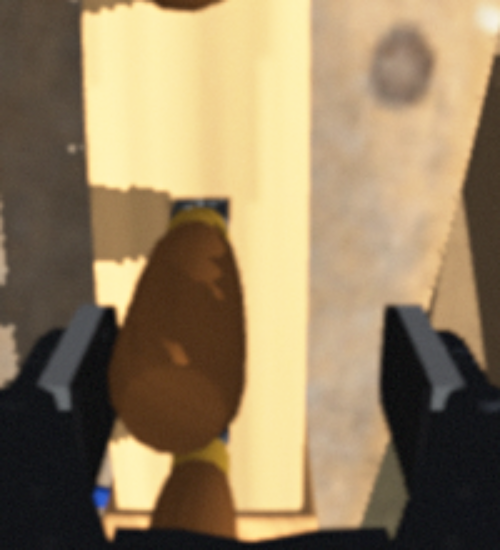

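Emit:
arm_command([
  [[0,0,0],[0.5,0.1,0],100],
  [[0,0,0],[0,0,0],100],
])

```text
clock: 11.2
position: [0.4254, 0.1596, 0.1763]
ee_rot: [-0.0, 0.635, 0.772, -0.0]
contact_force: [-2.9, -0.8, 2.2]
width: 0.052
```

Emit:
arm_command([
  [[0,0,0],[0.5,0.1,0],100],
  [[0,0,0],[0,0,0],100],
])

```text
clock: 11.45
position: [0.4258, 0.1597, 0.1763]
ee_rot: [-0.0, 0.635, 0.772, -0.0]
contact_force: [-3.4, -1.0, 3.7]
width: 0.0519
```

The middle handle goes solid at about 16.5 mm of tool offset, where the left was still free at 20 mm. Now the right one.

Emit:
arm_command([
  [[0,0,0],[-6,-1,0],100],
  [[0,0,0],[-12.5,-2.5,0],100],
  [[0,0,0],[0,0,0],100],
  [[0,0,0],[0,0,45],100],
  [[0,0,0],[0,0,45],100],
  [[0,0,0],[5,-25,0],100],
  [[0,0,0],[5,-25,0],100],
  [[0,0,0],[4.5,-23.6,0],100],
  [[0,0,0],[0,0,0],100],
  [[0,0,0],[0,0,-45],100],
  [[0,0,0],[0,0,-45],100],
  [[0,0,0],[11,2.2,0],100],
  [[0,0,0],[0,0,0],100],
  [[0,0,0],[0,0,0],100],
  [[0,0,0],[0,0,0],100],
])

```text
clock: 13.32
position: [0.4344, 0.085, 0.1777]
ee_rot: [0.001, 0.635, 0.772, 0.001]
contact_force: [0.2, 0.2, -0.7]
width: 0.0518
```

Emit:
arm_command([
  [[0,0,0],[1,0.2,0],100],
  [[0,0,0],[0,0,0],100],
])

```text
clock: 13.58
position: [0.4345, 0.085, 0.1766]
ee_rot: [0.0, 0.635, 0.772, 0.0]
contact_force: [0.0, -0.2, 0.5]
width: 0.0522
```

Emit:
arm_command([
  [[0,0,0],[1,0.2,0],100],
  [[0,0,0],[0,0,0],100],
])

```text
clock: 13.82
position: [0.4354, 0.0853, 0.1763]
ee_rot: [0.0, 0.635, 0.772, 0.0]
contact_force: [-0.1, 0.0, -0.5]
width: 0.0514
```

Emit:
arm_command([
  [[0,0,0],[0.7,0.1,0],100],
  [[0,0,0],[0,0,0],100],
])

```text
clock: 14.08
position: [0.4361, 0.0853, 0.1763]
ee_rot: [0.0, 0.635, 0.772, 0.0]
contact_force: [0.4, -0.6, -0.3]
width: 0.0518
```

Emit:
arm_command([
  [[0,0,0],[0.8,0.1,0],100],
  [[0,0,0],[0.8,0.2,0],100],
  [[0,0,0],[0,0,0],100],
])

```text
clock: 14.45
position: [0.4378, 0.0857, 0.1763]
ee_rot: [0.0, 0.635, 0.772, 0.0]
contact_force: [-0.5, -0.0, -0.0]
width: 0.0518
```

Emit:
arm_command([
  [[0,0,0],[0.6,0.1,0],100],
  [[0,0,0],[0.4,0.1,0],100],
  [[0,0,0],[0,0,0],100],
])

```text
clock: 14.82
position: [0.4386, 0.0858, 0.1763]
ee_rot: [-0.0, 0.635, 0.772, -0.0]
contact_force: [-0.9, -0.2, -0.0]
width: 0.0517
```

Emit:
arm_command([
  [[0,0,0],[0.5,0.1,0],100],
  [[0,0,0],[0,0,0],100],
])

```text
clock: 15.08
position: [0.4391, 0.0859, 0.1764]
ee_rot: [-0.0, 0.635, 0.772, -0.0]
contact_force: [0.3, -0.0, 0.5]
width: 0.0518
```

Emit:
arm_command([
  [[0,0,0],[0.5,0.1,0],100],
  [[0,0,0],[0,0,0],100],
])

```text
clock: 15.32
position: [0.4397, 0.086, 0.1763]
ee_rot: [-0.0, 0.635, 0.772, -0.0]
contact_force: [-0.8, 0.3, 0.7]
width: 0.0516
```

Emit:
arm_command([
  [[0,0,0],[0.5,0.1,0],100],
  [[0,0,0],[0,0,0],100],
])

```text
clock: 15.58
position: [0.4399, 0.0861, 0.1763]
ee_rot: [-0.0, 0.635, 0.772, -0.0]
contact_force: [-1.6, 0.3, 1.3]
width: 0.0521
```

Emit:
arm_command([
  [[0,0,0],[0.6,0.1,0],100],
  [[0,0,0],[0,0,0],100],
])

```text
clock: 15.82
position: [0.4403, 0.0862, 0.1763]
ee_rot: [-0.0, 0.635, 0.772, -0.0]
contact_force: [-3.1, -0.8, 3.3]
width: 0.0518
```

Emit:
arm_command([
  [[0,0,0],[0.6,0.1,0],100],
  [[0,0,0],[0,0,0],100],
])

```text
clock: 16.08
position: [0.4407, 0.0863, 0.1763]
ee_rot: [-0.0, 0.635, 0.772, -0.0]
contact_force: [-4.1, -1.1, 3.4]
width: 0.052
```

The right handle goes solid in the same way, at about 17 mm offset with 4 N and rising. So the left handle is the loose one, and I return to it.

Emit:
arm_command([
  [[0,0,0],[-6,-1,0],100],
  [[0,0,0],[-12,-2.5,0],100],
  [[0,0,0],[0,0,0],100],
  [[0,0,0],[0,0,45],100],
  [[0,0,0],[0,0,45],100],
  [[0,0,0],[-10,49,0],100],
  [[0,0,0],[-10,49,0],100],
  [[0,0,0],[-9,49,0],100],
  [[0,0,0],[0,0,0],80],
  [[0,0,0],[0,0,0],80],
])

```text
clock: 17.32
position: [0.3946, 0.2295, 0.2663]
ee_rot: [0.0, 0.635, 0.772, -0.0]
contact_force: [0.3, -0.7, -0.2]
width: 0.0587
```

Run:
```python
from h import *
s=telemetry.get_state();print(s['position'],s['width'])
im=imaging.get_image("wrist");cv2.imwrite("pics/w6.png",cv2.resize(im[100:340,220:420],None,fx=2.5,fy=2.5))
def W(q):
    p=[0.4087,0.1556,0.1952];c,s=np.cos(p[2]),np.sin(p[2]);q=np.array(q)/1000;return np.array([p[0]+c*q[0]-s*q[1],p[1]+s*q[0]+c*q[1],q[2]])
for y in (75,0):
  for x in (0,5):
    print(y,x,[( (proj("wrist",W((x,y,z)))[0]-[220,100])*2.5).round(0) for z in (110,140,200,236)])
```

```text
[0.3946 0.2295 0.2663] 0.05867725555531987
75 0 [array([249., 182.]), array([249., 197.]), array([249., 237.]), array([248., 272.])]
75 5 [array([261., 182.]), array([262., 197.]), array([264., 237.]), array([267., 272.])]
0 0 [array([249., 343.]), array([249., 370.]), array([249., 442.]), array([249., 499.])]
0 5 [array([260., 343.]), array([261., 370.]), array([263., 442.]), array([265., 499.])]
```

View pics/w6.png

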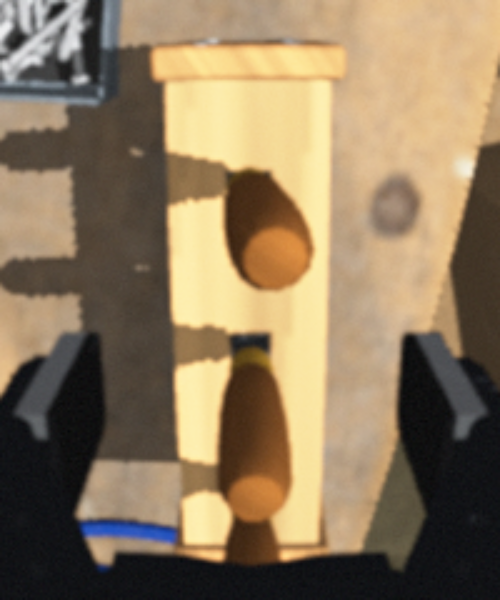

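The wrist view shows the left handle still leaning toward +x (cap at crop (275,257), ferrule side at (247,178)), while the middle one is upright with its cap at (255,497). That confirms the left is loose. I'll descend and clamp centred on the slot.

Emit:
arm_command([
  [[0,0,0],[-0.5,1.5,-30],80],
  [[0,0,0],[0,0,-35],80],
  [[0,0,0],[0,0,-28],80],
  [[0,0,0],[0,0,0],80],
  [[0,0,0],[0,0,0],130],
  [[0,0,0],[0,0,0],150],
  [[0,0,0],[0,0,0],170],
  [[0,0,0],[0,0,0],190],
  [[0,0,0],[0,0,0],200],
  [[0,0,0],[0,0,0],200],
], newtons=20)

```text
clock: 18.62
position: [0.3946, 0.2317, 0.1743]
ee_rot: [0.001, 0.635, 0.772, 0.001]
contact_force: [-0.1, -0.2, 5.0]
width: 0.024
```

Run:
```python
from h import *
s=telemetry.get_state();print(s['position'],s['width'],s['contact_force'],s['moment'])
im=imaging.get_image("wrist");cv2.imwrite("pics/w7.png",cv2.resize(im[100:340,220:420],None,fx=2.5,fy=2.5))
```

```text
[0.3946 0.2317 0.1743] 0.023970229287187513 [-0.0955 -0.2179  4.9579] [-0.0058  0.0032 -0.0011]
```

View pics/w7.png

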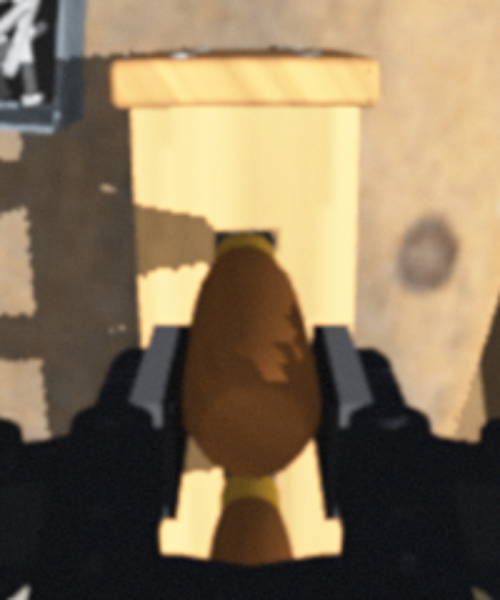

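The handle is clamped upright between the pads at (250,390), with no sideways force. I'll lift it straight up.

Emit:
arm_command([
  [[0,0,0],[0,0,0],230],
  [[0,0,0],[0,0,5],230],
  [[0,0,0],[0,0,10],230],
  [[0,0,0],[0,0,15],230],
  [[0,0,0],[0,0,20],230],
  [[0,0,0],[0,0,20],230],
], newtons=35)

```text
clock: 19.42
position: [0.3936, 0.2313, 0.2446]
ee_rot: [-0.0, 0.635, 0.772, -0.0]
contact_force: [0.6, -0.0, -1.8]
width: 0.0235
```

Emit:
arm_command([
  [[0,0,0],[0,0,20],230],
  [[0,0,0],[0,0,25],230],
  [[0,0,0],[0,0,25],230],
  [[0,0,0],[0,0,25],230],
  [[0,0,0],[0,0,25],230],
  [[0,0,0],[0,0,25],230],
  [[0,0,0],[0,0,20],230],
  [[0,0,0],[0,0,15],230],
  [[0,0,0],[0,0,5],230],
  [[0,0,0],[0,0,0],230],
  [[0,0,0],[0,0,0],230],
])

```text
clock: 20.8
position: [0.3935, 0.2312, 0.4277]
ee_rot: [-0.0, 0.635, 0.772, -0.001]
contact_force: [-0.2, -0.5, -1.5]
width: 0.0239
```

Run:
```python
from h import *
s=telemetry.get_state();print(s['position'],s['width'],s['contact_force'],s['qpos'])
im=imaging.get_image("scene");cv2.imwrite("pics/s8.png",cv2.resize(im[0:280,200:480],None,fx=2.1,fy=2.1))
```

```text
[0.3935 0.2312 0.4277] 0.023911919948535452 [-0.2026 -0.475  -1.4876] [0.3786 0.0477 1.2476 0.     1.8477 0.1845]
```

View pics/s8.png

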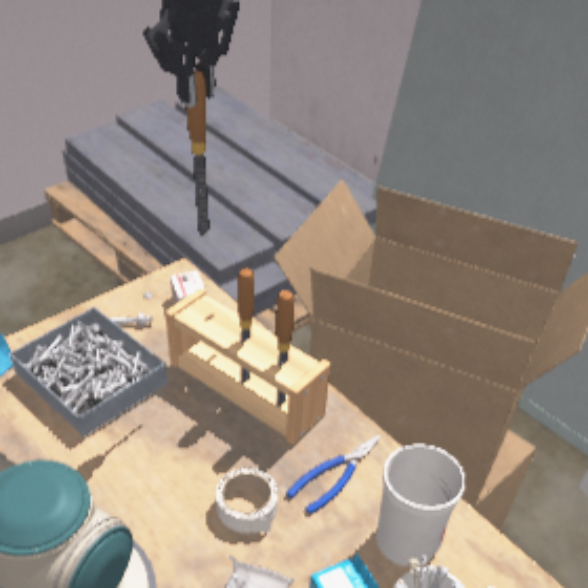

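The file is held at (198,150) in the crop with its blade tip at (204,232). The middle and right files stand undisturbed in the rack. I carry it over to the beaker.

Emit:
arm_command([
  [[0,0,0],[1,-15,0],230],
  [[0,0,0],[1,-30,0],230],
  [[0,0,0],[1.5,-38,0],230],
  [[0,0,0],[1.5,-40,0],230],
  [[0,0,0],[1.5,-40,0],230],
  [[0,0,0],[1.5,-40,0],230],
  [[0,0,0],[1.5,-40,0],230],
  [[0,0,0],[1.5,-40,0],230],
  [[0,0,0],[1.5,-40,0],230],
  [[0,0,0],[1.5,-38,0],230],
  [[0,0,0],[1.5,-34,0],230],
  [[0,0,0],[1,-23,0],230],
  [[0,0,0],[1,-14,0],230],
  [[0,0,0],[0,0,0],230],
  [[0,0,0],[0,0,0],230],
  [[0,0,0],[0,0,-40],230],
  [[0,0,0],[0,0,-30],230],
  [[0,0,0],[0,0,-10],230],
  [[0,0,0],[0,0,0],230],
  [[0,0,0],[0,0,0],230],
])

```text
clock: 23.35
position: [0.4121, -0.2009, 0.3498]
ee_rot: [0.001, 0.635, 0.772, 0.0]
contact_force: [-0.1, -0.9, -2.1]
width: 0.0237
```

Run:
```python
from h import *
s=telemetry.get_state();print(s['position'],s['ee_rot'],s['width'],s['contact_force'],s['qpos'])
a=imaging.get_image("scene");b=imaging.get_image("top");w=imaging.get_image("wrist")
cv2.imwrite("pics/s9.png",np.hstack([cv2.resize(a[80:300,320:480],None,fx=2.4,fy=2.4),cv2.resize(b[100:320,320:480],None,fx=2.4,fy=2.4)]))
cv2.imwrite("pics/w9.png",w)
P=s['position']; 
for z in (.148,):
  print(proj("wrist",[(.411,-.207,z),(.411+.039,-.207,z),(.411-.039,-.207,z),(.411,-.168,z)]))
```

```text
[ 0.4121 -0.2009  0.3498] [0.0014 0.6351 0.7724 0.0002] 0.023652702715302055 [-0.0901 -0.8778 -2.0546] [-0.6056  0.0431  1.436   0.0001  1.6596 -0.8   ]
[[318.2632 170.3215]
 [349.2367 176.3673]
 [287.0581 164.3939]
 [324.4817 139.2351]]
```

View pics/s9.png

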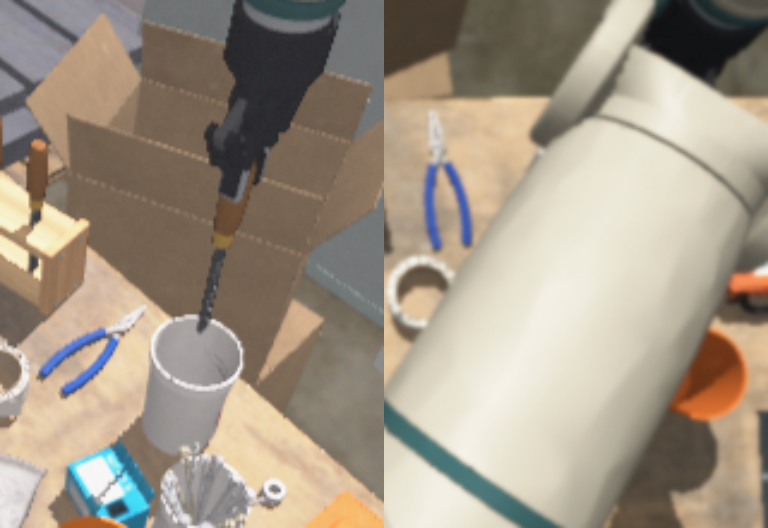

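View pics/w9.png

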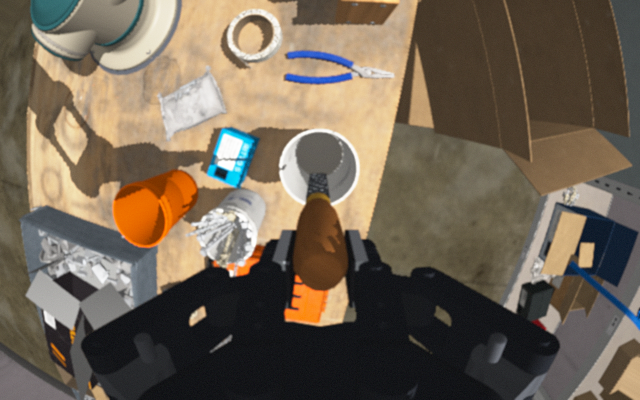

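Run:
```python
from h import *
c=cv2.imread("pics/s9.png")
a=imaging.get_image("scene");w=imaging.get_image("wrist")
cv2.imwrite("pics/s10.png",np.hstack([cv2.resize(a[120:240,370:450],(400,600),interpolation=cv2.INTER_CUBIC),cv2.resize(w[120:240,280:360],(400,600),interpolation=cv2.INTER_CUBIC)]))
for z in (.18,.19,.2):print(onz("scene",404.6,216.5,z))
for z in (.18,.19,.2):print(onz("wrist",318,177,z))
P=[(.4121,-.2009,.188),(.411,-.207,.148)]
print(proj("scene",P),proj("wrist",P))
```

```text
[ 0.4194 -0.2013  0.18  ]
[ 0.4122 -0.2058  0.19  ]
[ 0.405  -0.2104  0.2   ]
[ 0.4108 -0.2083  0.18  ]
[ 0.4104 -0.2062  0.19  ]
[ 0.4101 -0.2041  0.2   ]
[[402.9837 215.785 ]
 [401.7472 227.2385]] [[320.4259 172.2942]
 [318.5288 170.5883]]
```

View pics/s10.png

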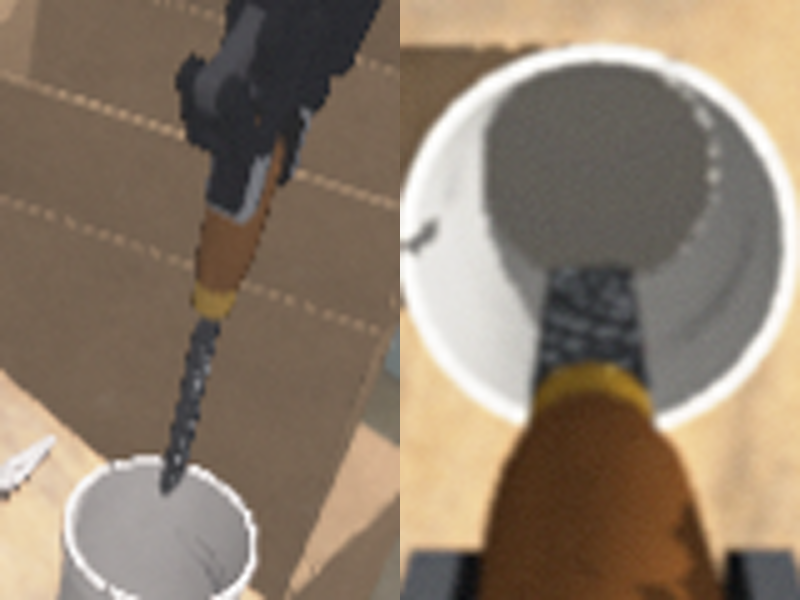

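By two views the blade tip is near (0.411, -0.206, 0.19), over the middle of the empty white beaker (scene crop (170,490), wrist crop (590,270)). Lowering it.

Emit:
arm_command([
  [[0,0,0],[0,0,-10],230],
  [[0,0,0],[0,0,-20],230],
  [[0,0,0],[0,0,-25],230],
  [[0,0,0],[0,0,-25],230],
  [[0,0,0],[0,0,-25],230],
  [[0,0,0],[0,0,-25],230],
  [[0,0,0],[0,0,-20],230],
  [[0,0,0],[0,0,-10],230],
  [[0,0,0],[0,0,-5],230],
  [[0,0,0],[0,0,0],230],
  [[0,0,0],[0,0,0],230],
  [[0,0,0],[0,0,0],230],
])

```text
clock: 25.1
position: [0.4117, -0.2009, 0.1839]
ee_rot: [0.001, 0.635, 0.772, 0.0]
contact_force: [0.0, 0.8, -2.7]
width: 0.024
```

Emit:
arm_command([
  [[0,0,0],[0,0,-5],230],
  [[0,0,0],[0,0,-4],230],
  [[0,0,0],[0,0,0],230],
  [[0,0,0],[0,0,0],230],
])

```text
clock: 25.6
position: [0.4114, -0.2007, 0.1743]
ee_rot: [-0.0, 0.635, 0.772, 0.0]
contact_force: [0.8, -1.1, -1.4]
width: 0.0236
```

Emit:
arm_command([
  [[0,0,0],[0,0,-3],230],
  [[0,0,0],[0,0,0],230],
])

```text
clock: 25.85
position: [0.4112, -0.2005, 0.1711]
ee_rot: [-0.0, 0.635, 0.772, 0.0]
contact_force: [-0.4, -0.5, -1.4]
width: 0.0235
```

Emit:
arm_command([
  [[0,0,0],[0,0,-2],230],
  [[0,0,0],[0,0,0],230],
])

```text
clock: 26.1
position: [0.4113, -0.2006, 0.1692]
ee_rot: [-0.0, 0.635, 0.772, 0.0]
contact_force: [1.1, -0.1, -2.1]
width: 0.0236
```

Emit:
arm_command([
  [[0,0,0],[0,0,-2],230],
  [[0,0,0],[0,0,0],230],
])

```text
clock: 26.35
position: [0.4113, -0.2006, 0.1672]
ee_rot: [-0.0, 0.635, 0.772, 0.0]
contact_force: [0.3, -0.0, -0.9]
width: 0.0234
```

Emit:
arm_command([
  [[0,0,0],[0,0,-1.5],230],
  [[0,0,0],[0,0,0],230],
])

```text
clock: 26.6
position: [0.4122, -0.2012, 0.1669]
ee_rot: [0.001, 0.635, 0.772, 0.0]
contact_force: [0.2, -0.6, 4.0]
width: 0.0239
```

Emit:
arm_command([
  [[0,0,0],[0,0,-1],230],
  [[0,0,0],[0,0,0],230],
])

```text
clock: 26.85
position: [0.4129, -0.2016, 0.1667]
ee_rot: [0.002, 0.635, 0.772, 0.0]
contact_force: [-1.0, -0.8, 9.9]
width: 0.0238
```

The tip is on the bottom (Fz 10 N). I relieve the press and open gently.

Emit:
arm_command([
  [[0,0,0],[0,0,1.3],230],
  [[0,0,0],[0,0,0],230],
  [[0,0,0],[0,0,0],165],
  [[0,0,0],[0,0,0],150],
  [[0,0,0],[0,0,0],135],
  [[0,0,0],[0,0,0],120],
  [[0,0,0],[0,0,0],100],
  [[0,0,0],[0,0,0],80],
  [[0,0,0],[0,0,0],60],
  [[0,0,0],[0,0,0],30],
  [[0,0,0],[0,0,0],0],
  [[0,0,0],[0,0,0],0],
], newtons=20)

```text
clock: 28.35
position: [0.4114, -0.2007, 0.1661]
ee_rot: [0.0, 0.635, 0.772, 0.0]
contact_force: [-0.6, 0.0, 0.4]
width: 0.0852
```

Run:
```python
from h import *
s=telemetry.get_state();print(s['position'],s['width'],s['contact_force'])
a=imaging.get_image("scene");w=imaging.get_image("wrist")
cv2.imwrite("pics/s11.png",np.hstack([cv2.resize(a[120:300,340:460],(400,600),interpolation=cv2.INTER_CUBIC),cv2.resize(w[110:350,240:400],(400,600),interpolation=cv2.INTER_CUBIC)]))
```

```text
[ 0.4114 -0.2007  0.1661] 0.08523813574342948 [-0.5839  0.0049  0.3966]
```

View pics/s11.png

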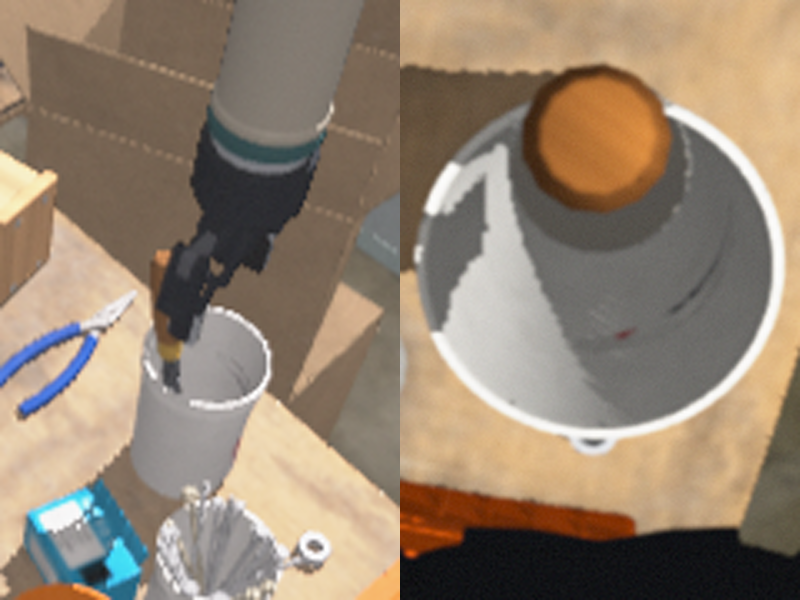

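The file leans on the beaker's +y rim (cap at wrist crop (600,140)) and is clear of the fingers. I lift straight away.

Emit:
arm_command([
  [[0,0,0],[0,0,8],0],
  [[0,0,0],[0,0,15],0],
  [[0,0,0],[0,0,30],0],
  [[0,0,0],[0,0,45],0],
  [[0,0,0],[0,0,45],0],
  [[0,0,0],[0,-20,45],0],
  [[0,0,0],[-40,-20,30],0],
  [[0,0,0],[-50,0,0],0],
  [[0,0,0],[-50,0,0],0],
  [[0,0,0],[0,0,0],0],
  [[0,0,0],[0,0,0],0],
  [[0,0,0],[0,0,0],0],
])

```text
clock: 29.95
position: [0.2723, -0.2407, 0.3842]
ee_rot: [0.0, 0.635, 0.773, 0.0]
contact_force: [0.1, -0.5, 0.8]
width: 0.085
```

Run:
```python
from h import *
s=telemetry.get_state();print(s['clock'],s['position'],s['contact_force'])
a=imaging.get_image("scene");cv2.imwrite("pics/s12.png",cv2.resize(a[90:330,230:470],(600,600),interpolation=cv2.INTER_CUBIC))
for n in ["scene"]:
  for q in finder.cut_out(n,"beaker")[:3]:print(q["score"],q["extent"])
```

```text
29.95 [ 0.2723 -0.2407  0.3842] [ 0.1046 -0.4568  0.8317]
0.87 [334.9, 297.8, 48.1, 63.7]
0.86 [380.1, 211.9, 41.6, 55.3]
```

View pics/s12.png

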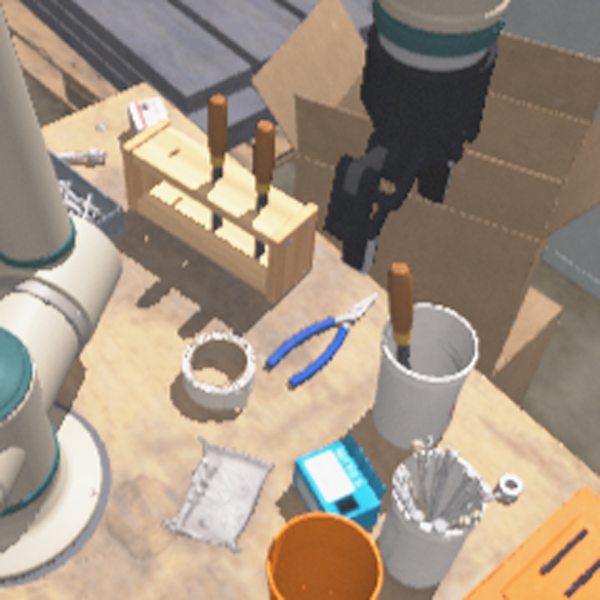

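The file stands blade-down in the upright white beaker (400,310 in the crop). The two sound files are upright in the rack, the pliers, pack and nut are where they were, and the robot is clear. I'm handing the job in.

```bash
python3 -c "
from rig import manip
print(manip.sign_off())"
```

```text
the job is handed in; nothing more can be done
None
```

The file with the loose handle was the left one. It now stands blade-down in the empty white beaker, and I handed the job in at about 30 s of the 64 s allowed.

- **Finding it:** I rocked each handle along the rack's x direction with one finger pad. The left one moved about 7 mm with no force above the roughly 1 N sensor noise, and it stayed leaning when released. The middle and right handles went solid at about 16.5 to 17 mm of tool offset, and I pushed them with no more than about 5 N.
- **Placing it:** I clamped the left handle, lifted the file out and lowered it into the beaker until the tip pressed on the bottom at about 10 N. I relieved that press before opening the fingers.
- **Last check:** The final picture shows the beaker upright with the file leaning on its rim. The two sound files are in the rack, the other items look unmoved, and the gripper is clear.
- **Doubts:** On the two sound handles the measured force rose more slowly than the 13 N per mm you gave, and part of it was upward. I put that down to give in the arm and fingers. No check failed.

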